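# Set the painting on the fold-up display easel and ratchet its side stop in

### The arm

A 6-joint arm with a two-finger parallel gripper is mounted at the origin on the work surface. World frame = base frame: x ahead of the robot, y to its left, z up, the work surface at z = 0. Lengths are in m, angles in degrees, forces in N, time in s.
With the tool pointing down it reaches from about 0.4 to 0.925 m from the base axis. Payload 12.5 kg.
Tool frame: the origin (TCP) lies at the very end of the fingers, on their centre line; the grasp point (between the pads) lies bot.grip_depth behind it (bot.grip_depth is the distance from the TCP to the grasp point, in m); z points along the fingers, y is the direction in which the jaws open and shut (so a half turn about z gives the same grasp; the last joint's range is limited). The gripper opens to 95 mm and grips with 3 to 60 N. Pads are 20 mm wide; open, the fingers measure 119 mm over their backs; the gripper's body (75 mm by 180 mm) begins 59 mm behind the grasp point.
Start: joints at [-81.452, 28.126, 89.318, -0, 62.55, -6.05], TCP at [0.158, -0.605, 0.215] pointing down, gripper open.
Joint ranges: [-177.58, 177.58], [-47.91, 125.51], [2.72, 160], [-65.01, 245.01], [3.68, 167.84], [-153.87, 153.87]. Speed limits (degrees/s): [127.2, 127.2, 159.86, 180, 180, 180].

### API

Orientations are given as a 3x3 rotation matrix whose columns are the frame's x, y, z axes.
In Python, from cell import bot gives the robot as it stands. The module is installed in compiled form; this text tells all that it offers.
- The arm moves only by the tool jog_arm, never from a script. Its argument "motion" is a list of rows, each an object of numbers: "wx", "wy", "wz": the turn, a rotation vector about the tool's x, y, z in rad; "tx", "ty", "tz": the shift along the tool's x, y, z in mm; "hand": the finger opening in mm, from 0 to 95.1. In form: [{"wx": .., "wy": .., "wz": .., "tx": .., "ty": .., "tz": .., "hand": ..}, ...]. A call has 1 to 10 rows; each row shifts and turns the commanded pose from where the row before left it, along the tool's axes as they then stand; what a row does not reach is not made up. A row lasts 1/8 s, in which the tool goes at most 62.5 mm and 10.7 degrees, less where a joint would pass 70% of its speed; a pose out of reach is approached as far as the arm can. A call with a gripper value outside its range is refused whole. The fingers move at their own pace and stop on an object; "newtons" is the grip in N (left out, the last holds). Time passes only in rows, so rows that do not move let the fingers close. It gives the time, the measured TCP pose, the force and the opening at its end, in the units of the state.
- bot.get_obs(): the state, without advancing time (a new reading comes with each control period).
- bot.snapshot(name): name is "scene" or "top"; returns the picture (400x640x3 uint8, blue, green, red); there is no depth.
- bot.camera_params(name): a dict with "intrinsics" (3x3 intrinsics, pixels), "pose" (4x4, takes a point from camera to world coordinates). Camera axes: x right, y up, looking along -z (the intrinsics and any distortion apply to the point x, -y, -z); pixel columns grow to the right and rows downward; lengths in m; the calibration is good to about 2 mm. A picture is of the moment at which its call begins. camera_params takes no time and is no camera call.
- bot.close_job(): hands the job in, once; it reports no verdict.
Trained networks look in the newest picture that a camera, given by its name, has taken for a name from the list of things; names that differ only in an ending like _2 or _b are one class to them, and where a whole thing is asked for, a point or a joint stands for the part that bears it (a point fixed in the world has none). Each returns a list of dicts, best first, with "conf" (0 to 1); they miss things now and then, are a little off and sometimes report something else, mostly with a low value. They report only what shows in the picture. A call takes as long as a camera call. They do not tell look-alikes from the thing itself.
- bot.spot_in(target, camera): "box" ([left, top, width, height] in pixels, round what is visible of it).
- bot.cut_out(target, camera): "pixels" (400x640 bool, what is visible of it) and "box" ([left, top, width, height] in pixels, round what is visible of it).
The state is a dict: "clock": time; "joint_pos": joint angles; "joint_velocities": joint speeds; "tau": joint torques, N m; "ee_pos": TCP position; "orientation": TCP orientation; "force": force on the tool from outside, world axes, zero at the start; "ft_torque": the same for the moment, N m; "finger_gap": finger opening in m.
Only numpy, scipy, OpenCV 4.12 (cv2) and the standard library are available. Lean on these libraries where they do the work, as an engineer would, in place of code of your own. Each camera call takes 0.05 s, during which the arm holds its last target. There are 200 camera calls.

### The job

Get the large painted board on display: swing the easel's folded steel rest up and over towards the robot until it leans back on its stop and stays there by itself. Then take the large board out of the slotted holder, set it gently down in the easel's trough so that it stands on the trough floor and leans on the rest, and let it go. Finally press the ratchet lever all the way down exactly three times, letting it come fully back up each time; leave the other things where they are.

Things in the scene. Friction and masses are not known exactly. Their poses are not given: they have to be found in the camera images.
- easel: Fixed wooden display easel. Origin on the table under its trough, z up, y along the trough, x away from the robot at yaw 0. The trough is 206 mm long, from a fixed end stop (face at y = +100 mm, 50 mm tall) to the movable side stop (face y = -106 mm at first). It holds a board leaning 0.45 rad (25.8 deg) from vertical, its top towards -x.
- easel_seat (a point): Where the middle of the bottom edge of a 12 mm board standing home comes, mid-length of the trough: easel x = +5.4 mm, z = 47.6 mm. The trough floor is square to the leaning board, 30 mm wide, and slopes down to a 20 mm back lip; a 10 mm lip closes the front. Friction may keep a board a few mm off the back lip, which does no harm.
- rest_hinge (a point): Point on the rest's hinge axis (parallel to easel y), mid-length: easel x = -20 mm, z = 41 mm.
- rest_bar (a point): Middle of the rest's round steel cross bar, 14 mm diameter, 146 mm clear between its two side rods, parallel to easel y, 111 mm from the hinge axis. Folded: at easel x = +73 mm, z = 101 mm, over the trough, open to a pinch from above. Raised on its stop: easel x = -57 mm, z = 146 mm, touching a home board's back 115 mm up.
- rest (a joint): Angle of the folding rest (steel U-frame, 0.25 kg): 0 = folded forward over the trough on its lower stop (33 deg above horizontal), grows as the bar swings up and towards the robot (-x); 0.99 = bar straight above the hinge; 1.327 = leaning back on its stop. No spring: by its weight it falls forward below 0.99 and onto the back stop above it.
- board: Large painted board, 150 mm wide, 175 mm tall, 12 mm thick, about 0.25 kg, standing in one of the holder's two slots (either one). Origin: middle of its bottom edge (mid-thickness); x = thickness, out of the painted face; y = width; z = up along the board. In holder and easel alike it leans 0.45 rad, top towards -x of the holder or easel: grip it across its thickness near the top edge, gripper tilted alike.
- board_top (a point): Middle of the large board's top edge, 175 mm up the board from its origin.
- panel: Bystander: small painted panel, 100 x 115 x 12 mm, in the holder's other slot. Origin and axes as for the board.
- holder: Fixed plywood holder, 210 x 180 mm foot, with two sloping slots 90 mm apart along its x. Origin under its middle, z up. Each slot has a back plate that reaches 79 mm up the board's back and a front lip 12 mm high; the bottom edges stand 33 mm above the table at x = -39.6 and +50.4 mm.
- lever_pad (a point): Middle of the top of the ratchet lever's rubber pad (36 x 46 mm), beyond the trough's -y end, at easel y = -272 mm, x = +5 mm, z = 178 mm when up; it goes down about 37 mm on a full press. The pad swings about an axis parallel to easel x at easel y = -165 mm, z = 152 mm.
- lever (a joint): Sprung ratchet lever: 0 = up, 0.335 rad = fully down on its stop; springs back by itself. A full press needs about 8 N at the pad. Each full press drives the side stop 16 mm along; the return stroke leaves the stop where it is.
- side_stop (a joint): Travel (m) of the movable side stop (steel block on a toothed bar) along easel +y towards the board: 0 to 0.002 at the start; full presses bring it to 0.016, 0.032, 0.048. It stays where it is left. It pushes a board that is in its way along the trough; at 0.048 a 150 mm board has 8 mm of play left.
- can_a: Bystander: dark spray can, 66 mm diameter, 188 mm tall. Origin under its middle.
- can_b: Bystander: white spray can, 66 mm diameter, 188 mm tall. Origin under its middle.
- pan_lid: Bystander: dark pan lid lying flat, 190 mm diameter, with a knob, 57 mm tall. Origin under its middle.
Mind the look-alikes: they are no part of the job. What is shaped like the board but yellow is not meant.

How it is judged:
By the outcome, as a careful person would: the job done as asked, in the order asked, and still so for the second after the job is handed in, with the robot touching nothing.
It also fails if it takes over 64 s, if anything falls off the work surface, if the arm or the gripper's body presses on something with over 40 N, if the wrist force passes 120 N, or if a joint passes its speed limit or range.

## Working session

There is one attempt and no reset: what is moved stays moved. The work goes in short steps, Python scripts to look and compute and a tool call to move; the robot and the scene stay as the last step left them, time stands still between calls to the robot, and variables do not carry over. Pictures are saved under pics/ and viewed, about 8 in all and at most 12, crops included, and the job is handed in when it is done.

Besides the shell and the picture viewer there is one more tool, called after "Call:" by a JSON object that holds its "fn" and its "kwargs". jog_arm: Moves the arm, as the interface text tells. Its arguments: {"type":"object","properties":{"motion":{"type":"array"},"newtons":{"type":"number"}},"required":["motion"]}

```bash
mkdir -p pics
python3 - <<'E'
from cell import bot
import cv2,numpy as np
np.set_printoptions(precision=4,suppress=True)
print(bot.grip_depth); o=bot.get_obs(); print(o)
for c in("scene","top"):
    im=bot.snapshot(c); cv2.imwrite(f"pics/{c}0.png",im); p=bot.camera_params(c); print(c,p)
    for t in("easel","rest_bar","board","panel","holder","lever_pad","side_stop","can_a","pan_lid"):
        try: print(t,[(np.round(d["box"]).astype(int).tolist(),round(float(d["conf"]),2)) for d in bot.spot_in(t,c)])
        except Exception as e: print(t,e)
E
```

```text
0.0188
{'clock': 0.0, 'joint_pos': array([-81.453 ,  28.1632,  89.3498,  -0.0013,  62.5498,  -6.05  ]), 'joint_velocities': array([ 0.0002,  0.0531,  0.0566, -0.0711, -0.0248,  0.0131]), 'tau': array([ -0.0013, -61.2649, -25.8183,   0.0692,   0.0482,  -0.0001]), 'ee_pos': array([ 0.1575, -0.6046,  0.2141]), 'orientation': array([[ 0.9677,  0.252 , -0.0002],
       [ 0.252 , -0.9677,  0.0011],
       [ 0.0001, -0.0011, -1.    ]]), 'force': array([ 0.2381, -0.1554, -0.2114]), 'ft_torque': array([ 0.044 ,  0.0301, -0.0394]), 'finger_gap': 0.09496604297060098}
scene {'intrinsics': array([[471.1532,   0.    , 328.9482],
       [  0.    , 471.1532, 197.4752],
       [  0.    ,   0.    ,   1.    ]]), 'pose': array([[-0.1506, -0.5738,  0.8051,  1.7502],
       [ 0.9886, -0.0943,  0.1177,  0.2353],
       [ 0.0084,  0.8136,  0.5814,  1.0374],
       [ 0.    ,  0.    ,  0.    ,  1.    ]])}
easel [([212, 179, 132, 72], 0.86)]
rest_bar [([272, 212, 54, 8], 0.57)]
board [([439, 184, 34, 32], 0.67), ([457, 224, 70, 38], 0.6), ([391, 176, 49, 51], 0.59)]
panel [([397, 212, 31, 29], 0.55)]
holder [(
[... 244 characters left out ...]
  0.    , 505.9965, 207.6063],
       [  0.    ,   0.    ,   1.    ]]), 'pose': array([[ 0.0041,  0.9987, -0.0515,  0.4044],
       [-0.9996,  0.0055,  0.0269,  0.063 ],
       [ 0.0271,  0.0514,  0.9983,  1.5446],
       [ 0.    ,  0.    ,  0.    ,  1.    ]])}
easel [([288, 171, 151, 54], 0.78)]
rest_bar [([299, 169, 65, 36], 0.93)]
board [([137, 255, 61, 53], 0.91), ([168, 201, 66, 31], 0.73), ([88, 176, 65, 60], 0.56)]
panel [([182, 166, 41, 22], 0.71)]
holder [([174, 156, 65, 70], 0.72), ([256, 115, 21, 30], 0.49)]
lever_pad [([395, 183, 46, 16], 0.79)]
side_stop [([363, 192, 19, 7], 0.6)]
can_a [([365, 124, 26, 27], 0.78), ([258, 116, 20, 31], 0.76)]
pan_lid [([426, 203, 62, 64], 0.87)]
```

Run:
```python
import cv2
t=cv2.imread("pics/top0.png")[90:330,70:500]; cv2.imwrite("pics/top0c.png",cv2.resize(t,None,fx=1.86,fy=1.86,interpolation=cv2.INTER_CUBIC))
t=cv2.imread("pics/scene0.png")[150:290,160:550]; cv2.imwrite("pics/scene0c.png",cv2.resize(t,None,fx=2.05,fy=2.05,interpolation=cv2.INTER_CUBIC))
```

```text
(no output)
```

View pics/top0c.png

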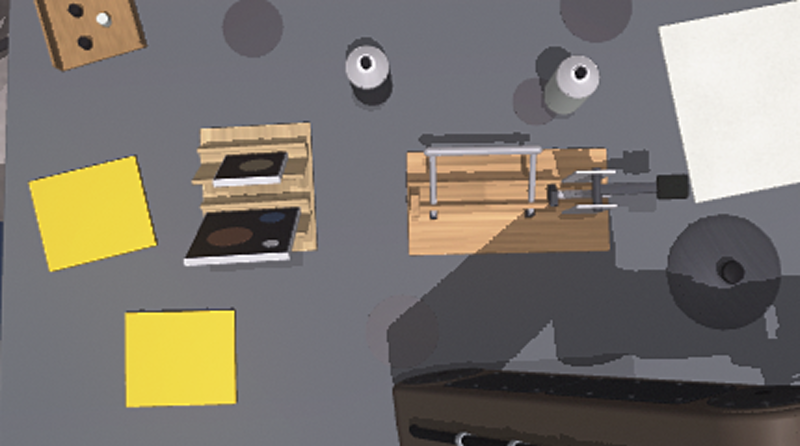

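View pics/scene0c.png

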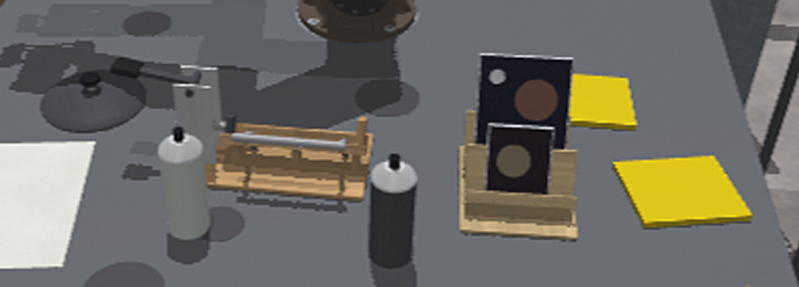

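The large board meant is the black painted one with brown, blue and grey discs, at top px (168–234, 201–232) in the holder's near slot. The yellow sheets at (88,176) and (137,255) are look-alikes. The panel is in the far slot at (182,166). The rest is folded at (299–364, 169–205). Next I fit poses from the masks.

```bash
cat > h.py <<'E'
import numpy as np,cv2
from scipy.optimize import minimize
from cell import bot
np.set_printoptions(precision=4,suppress=True)
P={c:bot.camera_params(c) for c in("scene","top")}
def proj(c,X):
    T=np.linalg.inv(P[c]["pose"]); X=np.atleast_2d(X)@T[:3,:3].T+T[:3,3]
    X=X*[1,-1,-1]; u=X@P[c]["intrinsics"].T; return u[:,:2]/u[:,2:]
def tf(p,X,z=0):  # p=x,y,yaw
    c,s=np.cos(p[2]),np.sin(p[2]); X=np.atleast_2d(X); 
    return X@np.array([[c,-s,0],[s,c,0],[0,0,1]]).T+[p[0],p[1],z]
S,C=np.sin(.45),np.cos(.45)
def lean(X): X=np.atleast_2d(X); return np.c_[X[:,0]*C-X[:,2]*S,X[:,1],X[:,0]*S+X[:,2]*C]
def box(x0,x1,y0,y1,z0,z1): return np.array([[x,y,z] for x in(x0,x1) for y in(y0,y1) for z in(z0,z1)])
def sil(polys,k=4):
    m=np.zeros((400*k,640*k),np.uint8)
    for q in polys: cv2.fillConvexPoly(m,cv2.convexHull(np.round(((q+.5)*k-.5)*16).astype(np.int32)),1,shift=4)
    return m
def up(m,k=4): return cv2.resize(m.astype(np.uint8),None,fx=k,fy=k,interpolation=cv2.INTER_NEAREST)
def iou(a,b): return (a&b).sum()/max(1,(a|b).sum())
def board(p): return tf(p,lean(box(-.006,.006,-.075,.075,0,.175)),.033)
def panel(p): return tf(p,lean(box(-.006,.006,-.05,.05,0,.115)),.033)
def rest(p,bx=.073,bz=.101):
    r=.007
    L=[tf(p,box(bx-r,bx+r,-.083,.083,bz-r*.7,bz+r*.7))]
    for y in(-.078,.078): L.append(tf(p,np.r_[box(bx-.004,bx+.004,y-.005,y+.005,bz-.004,bz+.004),box(-.024,-.016,y-.005,y+.005,.037,.045)]))
    return L
def pad(p): return tf(p,box(-.013,.023,-.295,-.249,.168,.178))
E
python3 - <<'E'
from h import *
def get(t,c,near):
    best=None
    for d in bot.cut_out(t,c):
        b=d["box"]; e=abs(b[0]-near[0])+abs(b[1]-near[1])
        if e<15 and best is None: best=d; print(t,c,np.round(b),d["conf"])
    return None if best is None else best["pixels"]
ims={}
for c in P: ims[c]=bot.snapshot(c)
B={"top":get("board","top",(168,201)),"scene":get("board","scene",(391,176))}
N={"top":get("panel","top",(182,166)),"scene":get("panel","scene",(397,212))}
R={"top":get("rest_bar","top",(299,169)),"scene":get("rest_bar","scene",(272,212))}
def fit(f,masks,p0):
    ups={c:up(m) for c,m in masks.items() if m is not None}
    def cost(p):
        return -sum(iou(sil(f(p,c)),ups[c]) for c in ups)
    best=min((minimize(cost,p0+np.array([0,0,a]),method="Nelder-Mead",options=dict(initial_simplex=[p0+np.array(d)+[0,0,a] for d in([0,0,0],[.01,0,0],[0,.01,0],[0,0,.08])],xatol=1e-4,fatol=1e-4)) for a in(-.1,0,.1)),key=lambda r:r.fun)
    print(best.x,best.fun,len(ups)); return best.x
b=fit(lambda p,c:[proj(c,board(p))],{"top":B["top"]},np.array([.45,.29,0.]))
n=fit(lambda p,c:[proj(c,panel(p))],{k:v for k,v in N.items()},np.array([.53,.29,0.]))
e=fit(lambda p,c:[proj(c,q) for q in rest(p)],{"top":R["top"]},np.array([.46,.02,0.]))
e2=fit(lambda p,c:[proj(c,q) for q in rest(p)],R,np.array([.46,.02,0.]))
# pad check by dark pixels
print("pad pred",proj("top",tf(e,[.005,-.272,.178])),proj("scene",tf(e,[.005,-.272,.178])))
for nm,p0 in(("holder from board",tf(b,[.0396,0,0])),("from panel",tf(n,[-.0504,0,0]))): print(nm,p0)
np.savez("m.npz",**{k+c:v for k,d in(("B",B),("N",N),("R",R)) for c,v in d.items() if v is not None})
def draw(c,x,y,w,h,k):
    im=cv2.resize(ims[c][y:y+h,x:x+w],None,fx=k,fy=k,interpolation=cv2.INTER_CUBIC)
    for q,col in[(board(b),(0,255,0)),(panel(n),(255,255,0)),(pad(e),(0,0,255))]+[(r,(255,0,255)) for r in rest(e)]:
        pts=(proj(c,q)+.5-[x,y])*k; cv2.polylines(im,[cv2.convexHull(pts.astype(np.float32)).astype(np.int32)],True,col,1)
    return im
a=draw("top",160,150,290,90,2.75); s=draw("scene",200,165,250,110,2.75)
w=max(a.shape[1],s.shape[1]); f=lambda i:cv2.copyMakeBorder(i,0,0,0,w-i.shape[1],cv2.BORDER_CONSTANT)
cv2.imwrite("pics/fit.png",np.r_[f(a),f(s)])
E
```

```text
board top [166. 200.  65.  34.] 0.56
board scene [391. 174.  47.  51.] 0.81
panel top [184. 168.  42.  24.] 0.96
panel scene [397. 214.  32.  29.] 0.55
rest_bar top [301. 169.  60.  29.] 0.89
rest_bar scene [273. 213.  54.  10.] 0.83
[0.4918 0.3364 0.076 ] -0.9691971770577456 1
[0.5821 0.3325 0.122 ] -1.771927390186354 2
[ 0.5154 -0.0751  1.6592] -0.10614849187935035 1
[ 0.5125 -0.0303  0.0285] -1.1057325487668979 2
pad pred [[338.1988  94.4356]] [[278.4992 240.4407]]
holder from board [[0.5312 0.3394 0.    ]]
from panel [[0.532  0.3264 0.    ]]
```

View pics/fit.png

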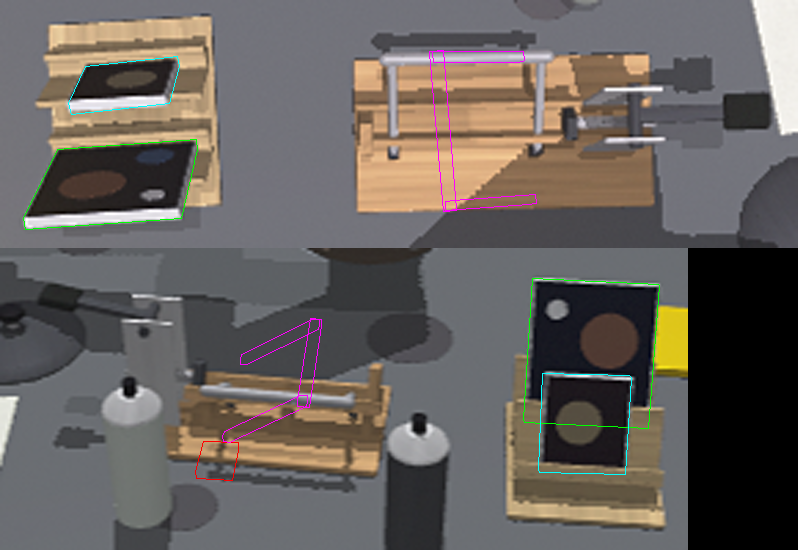

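The board and panel overlays match both views, but the single-view rest fit went wrong. I'll refit the easel from the bar line, the pad and both views.

```bash
cat >> h.py <<'E'
def back(c,uv,z):
    K=P[c]["intrinsics"];T=P[c]["pose"]; d=np.linalg.inv(K)@[uv[0],uv[1],1]; d=T[:3,:3]@(d*[1,-1,-1]); o=T[:3,3]; return o+d*(z-o[2])/d[2]
E
python3 - <<'E'
from h import *
from scipy.optimize import least_squares
ims={c:bot.snapshot(c) for c in P}; g=cv2.cvtColor(ims["top"],cv2.COLOR_BGR2GRAY).astype(float)
# pad: dark blob near (431,190)
sub=g[178:202,415:446]; n,l,st,ce=cv2.connectedComponentsWithStats((sub<45).astype(np.uint8)); i=1+np.argmax(st[1:,4]); padc=ce[i]+[415,178]; print("pad",st[i],padc)
gs=cv2.cvtColor(ims["scene"],cv2.COLOR_BGR2GRAY)
print("bar ends bp",back("top",(299.6,171.6),.101),back("top",(360.2,170.4),.101)); print("pad bp",back("top",padc,.176))
R=np.load("m.npz")["Rscene"]; ys,xs=np.nonzero(R); print("scene bar mask",xs.min(),xs.max(),[(x,ys[xs==x].mean()) for x in(xs.min()+3,300,xs.max()-3)])
z1=.101
obs=[("top",(.073,.080,z1),(299.6,171.6)),("top",(.073,-.080,z1),(360.2,170.4)),("top",(.005,-.272,.176),padc)]
w=np.array([1,1,1])
def res(p): return np.concatenate([proj(c,tf(p,X))[0]-uv for c,X,uv in obs])
r=least_squares(res,[.46,.02,0]); e=r.x; print(e,res(e))
bc=proj("scene",tf(e,[[.073,y,z1] for y in(.073,0,-.073)])); print("scene pred bar",bc)
def draw(c,x,y,w,h,k):
    im=cv2.resize(ims[c][y:y+h,x:x+w],None,fx=k,fy=k,interpolation=cv2.INTER_CUBIC)
    for q,col in[(pad(e),(0,0,255))]+[(q,(255,0,255)) for q in rest(e)]:
        pts=(proj(c,q)+.5-[x,y])*k; cv2.polylines(im,[cv2.convexHull(pts.astype(np.float32)).astype(np.int32)],True,col,1)
    return im
a=draw("top",285,155,160,70,4.5); s=draw("scene",200,165,160,60,4.5)
cv2.imwrite("pics/fit2.png",np.r_[a,s])
E
```

```text
pad [  8   6  16  13 108] [429.4907 190.213 ]
bar ends bp [0.5821 0.0583 0.101 ] [ 0.5868 -0.1159  0.101 ]
pad bp [ 0.5244 -0.2964  0.176 ]
scene bar mask 273 328 [(np.int64(276), np.float64(216.5)), (300, np.float64(218.5)), (np.int64(325), np.float64(220.0))]
[ 0.5119 -0.0285  0.025 ] [ 1.7401 -0.2577 -3.2234 -0.0283  1.4047  0.2707]
scene pred bar [[323.0328 220.7211]
 [300.5171 218.795 ]
 [278.2123 216.8869]]
```

View pics/fit2.png

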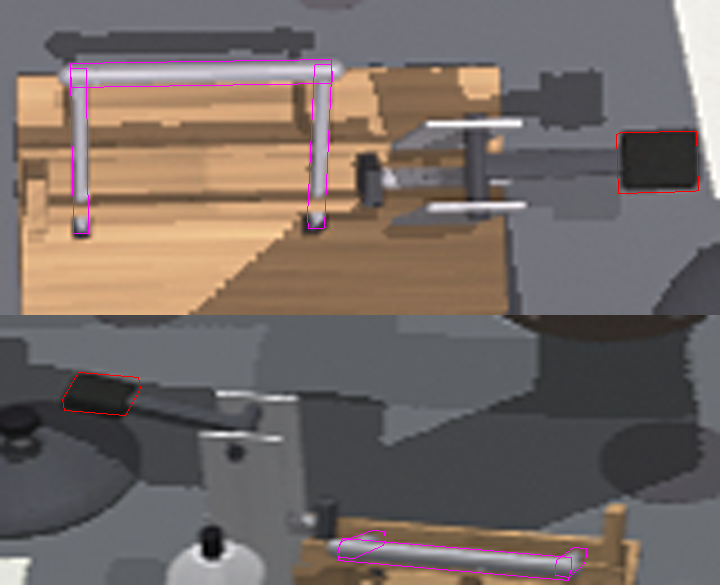

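```bash
cat >> h.py <<'E'
from scipy.spatial.transform import Rotation as Ro
E_=np.array([.5119,-.0285,.0235]); B_=np.array([.4918,.3364,.076])
def tool(yaw,tilt=0): # tool y along +x of frame (yaw), z down; tilt: fingers lean with top towards -x
    c,s=np.cos(yaw),np.sin(yaw); t,u=np.sin(tilt),np.cos(tilt)
    z=np.array([c*t,s*t,-u]); y=np.array([c*u,s*u,t]); return np.c_[np.cross(y,z),y,z]
def step(target,R,frm=None):
    o=bot.get_obs(); p0,R0=(o["ee_pos"],o["orientation"]) if frm is None else frm
    w=Ro.from_matrix(R0.T@R).as_rotvec(); d=R0.T@(np.array(target)-p0)*1000
    print("rotvec",w,"shift mm",d,"rows>=",max(np.linalg.norm(w)/.18,np.linalg.norm(d)/60))
E
python3 - <<'E'
from h import *
print("white can",back("top",(379,130),.185),"dark",back("top",(267,124),.185))
print("lid",back("top",(457,235),.03))
R=tool(E_[2]); bar=tf(E_,[.073,0,.101])[0]; print(bar,R)
o=bot.get_obs(); R0=o["orientation"]; p0=o["ee_pos"]
# turn in first frame around z only; then shifts
step(bar+[0,0,.25-.101],R)
step(bar+[0,0,.16],R,(p0,R))
E
```

```text
white can [ 0.6872 -0.157   0.185 ] dark [0.7006 0.1475 0.185 ]
lid [ 0.4023 -0.4171  0.03  ]
[ 0.5849 -0.0268  0.101 ] [[-0.0235  0.9997  0.    ]
 [ 0.9997  0.0235  0.    ]
 [ 0.      0.     -1.    ]]
rotvec [-0.      0.     -1.3394] shift mm [ 559.2333 -451.6154  -35.3613] rows>= 11.994776214007485
rotvec [0. 0. 0.] shift mm [567.8164 440.7756 -46.3583] rows>= 12.005179969072612
```

Call:
{"fn": "jog_arm", "kwargs": {"motion": [{"wz": -0.1674,"tz": -11,"hand": 50},{"wz": -0.1674,"tz": -11},{"wz": -0.1674,"tz": -11},{"wz": -0.1674,"tz": -11},{"wz": -0.1674,"tz": -11},{"wz": -0.1674,"tz": -11},{"wz": -0.1674,"tz": -11},{"wz": -0.1674,"tz": -11}]}}

```text
schema error: expected keys wx, wy, wz, tx, ty, tz, hand
```

Call:
{"fn": "jog_arm", "kwargs": {"motion": [{"tx": 40,"ty": 31},{"tx": 40,"ty": 31},{"tx": 40,"ty": 31},{"tx": 40,"ty": 31},{"tx": 40,"ty": 31},{"tx": 40,"ty": 31},{"tx": 40,"ty": 31},{"tx": 40,"ty": 31},{"tx": 40,"ty": 31},{"tx": 40,"ty": 31}]}}

```text
schema error: expected keys wx, wy, wz, tx, ty, tz, hand
```

Call:
{"fn": "jog_arm", "kwargs": {"motion": [{"tx": 40,"ty": 31},{"tx": 40,"ty": 31},{"tx": 40,"ty": 31},{"tx": 35,"ty": 28},{"tx": 10,"ty": 8},{}]}}

```text
schema error: expected keys wx, wy, wz, tx, ty, tz, hand
```

Run:
```python
from h import *
o=bot.get_obs(); print(o["clock"],o["ee_pos"],o["joint_pos"],o["finger_gap"]); step([.5849,-.0268,.082],tool(E_[2]))
```

```text
1.5 [ 0.1576 -0.6048  0.2146] [-81.4498  28.1274  89.32    -0.0005  62.5527  -6.0522] 0.09513017110234034
rotvec [-0.      0.     -1.3394] shift mm [ 559.2501 -451.5951  132.6387] rows>= 12.182545140043421
```

Call:
{"fn": "jog_arm", "kwargs": {"motion": [{"wx": 0,"wy": 0,"wz": -0.1674,"tx": 0,"ty": 0,"tz": -11,"hand": 50},{"wx": 0,"wy": 0,"wz": -0.1674,"tx": 0,"ty": 0,"tz": -11,"hand": 50},{"wx": 0,"wy": 0,"wz": -0.1674,"tx": 0,"ty": 0,"tz": -11,"hand": 50},{"wx": 0,"wy": 0,"wz": -0.1674,"tx": 0,"ty": 0,"tz": -11,"hand": 50},{"wx": 0,"wy": 0,"wz": -0.1674,"tx": 0,"ty": 0,"tz": -11,"hand": 50},{"wx": 0,"wy": 0,"wz": -0.1674,"tx": 0,"ty": 0,"tz": -11,"hand": 50},{"wx": 0,"wy": 0,"wz": -0.1674,"tx": 0,"ty": 0,"tz": -11,"hand": 50},{"wx": 0,"wy": 0,"wz": -0.1674,"tx": 0,"ty": 0,"tz": -11,"hand": 50}]}}

```text
clock: 2.5
ee_pos: [0.1575, -0.6048, 0.303]
orientation: [[-0.029, 1.0, 0.0], [1.0, 0.029, -0.0], [-0.0, 0.0, -1.0]]
force: [0.4, -0.1, 0.8]
finger_gap: 0.05
```

Call:
{"fn": "jog_arm", "kwargs": {"motion": [{"wx": 0,"wy": 0,"wz": 0,"tx": 40,"ty": 31,"tz": 0,"hand": 50},{"wx": 0,"wy": 0,"wz": 0,"tx": 40,"ty": 31,"tz": 0,"hand": 50},{"wx": 0,"wy": 0,"wz": 0,"tx": 40,"ty": 31,"tz": 0,"hand": 50},{"wx": 0,"wy": 0,"wz": 0,"tx": 40,"ty": 31,"tz": 0,"hand": 50},{"wx": 0,"wy": 0,"wz": 0,"tx": 40,"ty": 31,"tz": 0,"hand": 50},{"wx": 0,"wy": 0,"wz": 0,"tx": 40,"ty": 31,"tz": 0,"hand": 50},{"wx": 0,"wy": 0,"wz": 0,"tx": 40,"ty": 31,"tz": 0,"hand": 50},{"wx": 0,"wy": 0,"wz": 0,"tx": 40,"ty": 31,"tz": 0,"hand": 50},{"wx": 0,"wy": 0,"wz": 0,"tx": 40,"ty": 31,"tz": 0,"hand": 50},{"wx": 0,"wy": 0,"wz": 0,"tx": 40,"ty": 31,"tz": 0,"hand": 50}]}}

```text
clock: 3.75
ee_pos: [0.459, -0.1963, 0.3029]
orientation: [[-0.023, 1.0, 0.001], [1.0, 0.023, -0.0], [-0.0, 0.001, -1.0]]
force: [0.3, 0.1, 0.3]
finger_gap: 0.0499
```

Call:
{"fn": "jog_arm", "kwargs": {"motion": [{"wx": 0,"wy": 0,"wz": 0,"tx": 40,"ty": 31,"tz": 0,"hand": 50},{"wx": 0,"wy": 0,"wz": 0,"tx": 40,"ty": 31,"tz": 0,"hand": 50},{"wx": 0,"wy": 0,"wz": 0,"tx": 40,"ty": 31,"tz": 0,"hand": 50},{"wx": 0,"wy": 0,"wz": 0,"tx": 38,"ty": 30,"tz": 0,"hand": 50},{"wx": 0,"wy": 0,"wz": 0,"tx": 10,"ty": 8,"tz": 0,"hand": 50},{"wx": 0,"wy": 0,"wz": 0,"tx": 0,"ty": 0,"tz": 0,"hand": 50}]}}

```text
clock: 4.5
ee_pos: [0.5852, -0.0265, 0.3023]
orientation: [[-0.024, 1.0, -0.001], [1.0, 0.024, -0.0], [-0.0, -0.001, -1.0]]
force: [-0.8, -0.2, 0.2]
finger_gap: 0.0497
```

Run:
```python
from h import *
o=bot.get_obs(); print(o["clock"],o["ee_pos"],o["joint_pos"],o["finger_gap"]); step([.5849,-.0268,.082],tool(E_[2]))
```

```text
4.5 [ 0.5852 -0.0265  0.3023] [ -9.0454  20.5909  87.99    -0.0141  71.4502 -10.4385] 0.04973661109666914
rotvec [-0.0006  0.0001  0.0009] shift mm [ -0.2707  -0.1615 220.3308] rows>= 3.6721835111707355
```

Call:
{"fn": "jog_arm", "kwargs": {"motion": [{"wx": 0,"wy": 0,"wz": 0,"tx": 0,"ty": 0,"tz": 45,"hand": 50},{"wx": 0,"wy": 0,"wz": 0,"tx": 0,"ty": 0,"tz": 55,"hand": 50},{"wx": 0,"wy": 0,"wz": 0,"tx": 0,"ty": 0,"tz": 50,"hand": 50},{"wx": 0,"wy": 0,"wz": 0,"tx": 0,"ty": 0,"tz": 40,"hand": 50},{"wx": 0,"wy": 0,"wz": 0,"tx": 0,"ty": 0,"tz": 20,"hand": 50},{"wx": 0,"wy": 0,"wz": 0,"tx": 0,"ty": 0,"tz": 10,"hand": 50},{"wx": 0,"wy": 0,"wz": 0,"tx": 0,"ty": 0,"tz": 0,"hand": 5},{"wx": 0,"wy": 0,"wz": 0,"tx": 0,"ty": 0,"tz": 0,"hand": 5},{"wx": 0,"wy": 0,"wz": 0,"tx": 0,"ty": 0,"tz": 0,"hand": 5},{"wx": 0,"wy": 0,"wz": 0,"tx": 0,"ty": 0,"tz": 0,"hand": 5}], "newtons": 10}}

```text
clock: 5.75
ee_pos: [0.5854, -0.0267, 0.0831]
orientation: [[-0.023, 1.0, 0.001], [1.0, 0.023, -0.0], [-0.0, 0.001, -1.0]]
force: [0.1, -0.7, 0.9]
finger_gap: 0.0152
```

Run:
```python
from h import *
o=bot.get_obs(); print(o["clock"],o["ee_pos"],o["force"],o["finger_gap"])
a=np.r_[0:1.29:11j]; X=np.c_[-20+111*np.cos(a+np.arctan2(60,93)),41+111*np.sin(a+np.arctan2(60,93))]
print(X[-1]); print(np.round(np.diff(X,axis=0)))
```

```text
5.75 [ 0.5854 -0.0267  0.0831] [ 0.1389 -0.7016  0.8836] 0.015248647594039969
[-51.9714 147.2959]
[[ -9.  11.]
 [-10.  10.]
 [-11.   9.]
 [-12.   7.]
 [-13.   6.]
 [-14.   4.]
 [-14.   2.]
 [-14.   0.]
 [-14.  -1.]
 [-14.  -3.]]
```

Call:
{"fn": "jog_arm", "kwargs": {"motion": [{"wx": 0,"wy": 0,"wz": 0,"tx": 0,"ty": -9,"tz": -11,"hand": 5},{"wx": 0,"wy": 0,"wz": 0,"tx": 0,"ty": -10,"tz": -10,"hand": 5},{"wx": 0,"wy": 0,"wz": 0,"tx": 0,"ty": -11,"tz": -9,"hand": 5},{"wx": 0,"wy": 0,"wz": 0,"tx": 0,"ty": -12,"tz": -7,"hand": 5},{"wx": 0,"wy": 0,"wz": 0,"tx": 0,"ty": -13,"tz": -6,"hand": 5},{"wx": 0,"wy": 0,"wz": 0,"tx": 0,"ty": 0,"tz": 0,"hand": 5}]}}

```text
clock: 6.5
ee_pos: [0.5309, -0.0281, 0.1273]
orientation: [[-0.023, 1.0, 0.004], [1.0, 0.023, -0.001], [-0.001, 0.004, -1.0]]
force: [3.9, 1.0, 8.1]
finger_gap: 0.0138
```

Call:
{"fn": "jog_arm", "kwargs": {"motion": [{"wx": 0,"wy": 0,"wz": 0,"tx": 0,"ty": -14,"tz": -4,"hand": 5},{"wx": 0,"wy": 0,"wz": 0,"tx": 0,"ty": -14,"tz": -2,"hand": 5},{"wx": 0,"wy": 0,"wz": 0,"tx": 0,"ty": -14,"tz": 0,"hand": 5},{"wx": 0,"wy": 0,"wz": 0,"tx": 0,"ty": -14,"tz": 1,"hand": 5},{"wx": 0,"wy": 0,"wz": 0,"tx": 0,"ty": -14,"tz": 3,"hand": 5},{"wx": 0,"wy": 0,"wz": 0,"tx": 0,"ty": 0,"tz": 0,"hand": 5}]}}

```text
clock: 7.25
ee_pos: [0.4587, -0.0296, 0.1273]
orientation: [[-0.023, 1.0, -0.002], [1.0, 0.023, 0.0], [0.0, -0.002, -1.0]]
force: [-2.2, 3.3, 4.0]
finger_gap: 0.0136
```

Run:
```python
from h import *
o=bot.get_obs(); print(o["clock"],o["ee_pos"],o["force"],o["finger_gap"])
print(tf(E_,[-.057,0,.146]))
```

```text
7.25 [ 0.4587 -0.0296  0.1273] [-2.16    3.2502  3.9786] 0.01358401343378749
[[ 0.4549 -0.0298  0.146 ]]
```

Call:
{"fn": "jog_arm", "kwargs": {"motion": [{"wx": 0,"wy": 0,"wz": 0,"tx": 0,"ty": -3,"tz": 0,"hand": 50},{"wx": 0,"wy": 0,"wz": 0,"tx": 0,"ty": 0,"tz": 0,"hand": 50},{"wx": 0,"wy": 0,"wz": 0,"tx": 0,"ty": 0,"tz": 0,"hand": 50},{"wx": 0,"wy": 0,"wz": 0,"tx": 0,"ty": 0,"tz": -10,"hand": 50},{"wx": 0,"wy": 0,"wz": 0,"tx": 0,"ty": 0,"tz": -40,"hand": 50},{"wx": 0,"wy": 0,"wz": 0,"tx": 0,"ty": 0,"tz": -50,"hand": 50},{"wx": 0,"wy": 0,"wz": 0,"tx": 0,"ty": 0,"tz": -50,"hand": 50},{"wx": 0,"wy": 0,"wz": 0,"tx": 0,"ty": 0,"tz": -50,"hand": 50},{"wx": 0,"wy": 0,"wz": 0,"tx": 0,"ty": 0,"tz": 0,"hand": 50}]}}

```text
clock: 8.38
ee_pos: [0.4582, -0.0298, 0.3315]
orientation: [[-0.023, 1.0, 0.007], [1.0, 0.023, -0.002], [-0.002, 0.007, -1.0]]
force: [0.2, 0.4, 0.3]
finger_gap: 0.0496
```

Run:
```python
from h import *
o=bot.get_obs(); print(o["clock"],o["ee_pos"],o["joint_pos"])
ims={c:bot.snapshot(c) for c in P}
cv2.imwrite("pics/r1.png",np.r_[cv2.resize(ims["scene"][150:270,190:460],None,fx=2.9,fy=2.9,interpolation=cv2.INTER_CUBIC)])
# board grasp: 165.. grasp point 20 mm below top edge along board
R=tool(B_[2],.45); g=tf(B_,lean([0,0,.157]),.033)[0]; tcp=g+R[:,2]*.0188
print("grasp",g,"tcp",tcp)
up_=tcp-R[:,2]*.10
print("above",up_); step(up_,R)
ab=R@[0,0,0]
print(proj("scene",tf(E_,[[-.057,y,.146] for y in(.08,-.08)])))
```

```text
8.375 [ 0.4582 -0.0298  0.3315] [-11.9753   7.6446 101.4182  -0.0048  70.5302 -13.3116]
grasp [0.4237 0.3312 0.1744] tcp [0.4319 0.3318 0.1574]
above [0.3885 0.3285 0.2475]
rotvec [-0.4493  0.0121 -0.0518] shift mm [359.6713 -60.1829  80.1791] rows>= 6.223033260470425
[[330.3804 186.6184]
 [283.6422 182.9194]]
```

View pics/r1.png

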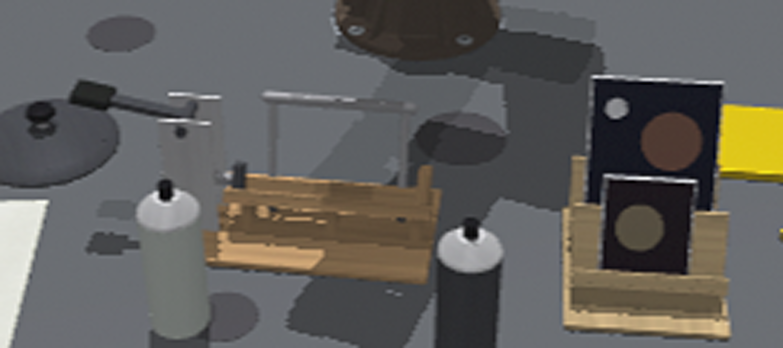

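The rest is up: the bar is at scene px (281..331, 184..186), matching the prediction for the raised stop. On to the board.

Call:
{"fn": "jog_arm", "kwargs": {"motion": [{"wx": -0.15,"wy": 0.004,"wz": -0.0173,"tx": 0,"ty": 0,"tz": 0,"hand": 50},{"wx": -0.15,"wy": 0.004,"wz": -0.0173,"tx": 0,"ty": 0,"tz": 0,"hand": 50},{"wx": -0.15,"wy": 0.004,"wz": -0.0173,"tx": 0,"ty": 0,"tz": 0,"hand": 50},{"wx": 0,"wy": 0,"wz": 0,"tx": 40,"ty": 0,"tz": 0,"hand": 50},{"wx": 0,"wy": 0,"wz": 0,"tx": 40,"ty": 0,"tz": 0,"hand": 50},{"wx": 0,"wy": 0,"wz": 0,"tx": 40,"ty": 0,"tz": 0,"hand": 50},{"wx": 0,"wy": 0,"wz": 0,"tx": 40,"ty": 0,"tz": 0,"hand": 50},{"wx": 0,"wy": 0,"wz": 0,"tx": 40,"ty": 0,"tz": 0,"hand": 50},{"wx": 0,"wy": 0,"wz": 0,"tx": 40,"ty": 0,"tz": 0,"hand": 50},{"wx": 0,"wy": 0,"wz": 0,"tx": 0,"ty": 0,"tz": 0,"hand": 50}]}}

```text
clock: 9.72
ee_pos: [0.4382, 0.2115, 0.326]
orientation: [[-0.08, 0.899, 0.431], [0.997, 0.072, 0.034], [-0.001, 0.433, -0.902]]
force: [-0.7, -0.5, 0.4]
finger_gap: 0.0501
```

Run:
```python
from h import *
o=bot.get_obs(); print(o["clock"],o["ee_pos"],o["joint_pos"])
step([.3885,.3285,.2475],tool(.08,.45))
```

```text
9.725 [0.4382 0.2115 0.326 ] [ 22.2289   1.8513 113.0361 -11.5642  41.1373  24.759 ]
rotvec [-0.0027  0.0008  0.0001] shift mm [120.6079 -70.1806  53.3119] rows>= 2.4896304886236162
```

Call:
{"fn": "jog_arm", "kwargs": {"motion": [{"wx": 0,"wy": 0,"wz": 0,"tx": 30,"ty": -18,"tz": 0,"hand": 50},{"wx": 0,"wy": 0,"wz": 0,"tx": 35,"ty": -20,"tz": 0,"hand": 50},{"wx": 0,"wy": 0,"wz": 0,"tx": 35,"ty": -20,"tz": 23,"hand": 50},{"wx": 0,"wy": 0,"wz": 0,"tx": 20,"ty": -12,"tz": 30,"hand": 50},{"wx": 0,"wy": 0,"wz": 0,"tx": 0,"ty": 0,"tz": 0,"hand": 50},{"wx": 0,"wy": 0,"wz": 0,"tx": 0,"ty": 0,"tz": 0,"hand": 50}]}}

```text
clock: 10.48
ee_pos: [0.3904, 0.3253, 0.2498]
orientation: [[-0.075, 0.898, 0.433], [0.997, 0.068, 0.032], [-0.0, 0.435, -0.901]]
force: [0.5, 1.0, -0.1]
finger_gap: 0.05
```

Run:
```python
from h import *
o=bot.get_obs(); print(o["clock"],o["ee_pos"],o["joint_pos"])
step([.4319,.3318,.1574],tool(.08,.45))
im=bot.snapshot("scene"); cv2.imwrite("pics/b1.png",cv2.resize(im[120:270,360:480],None,fx=4,fy=4,interpolation=cv2.INTER_CUBIC))
```

```text
10.475 [0.3904 0.3253 0.2498] [ 40.1937  10.5597 115.9013 -26.3407  35.0867  55.1211]
rotvec [-0.0003  0.0024 -0.0039] shift mm [  3.3664  -2.4549 101.4274] rows>= 1.6918822593028044
```

View pics/b1.png

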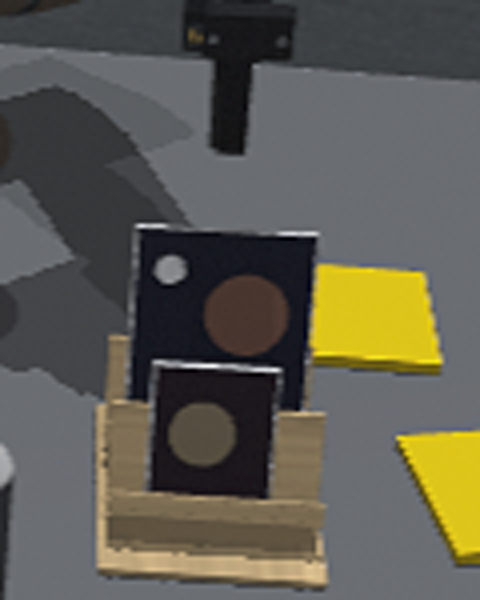

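The enlarged crop shows the finger (px ~(417,155)) right over the middle of the black board's top edge, crop (135–318, 225–235). I'll descend and grip.

Call:
{"fn": "jog_arm", "kwargs": {"motion": [{"wx": 0,"wy": 0,"wz": 0,"tx": 3,"ty": -2,"tz": 30,"hand": 50},{"wx": 0,"wy": 0,"wz": 0,"tx": 0,"ty": 0,"tz": 30,"hand": 50},{"wx": 0,"wy": 0,"wz": 0,"tx": 0,"ty": 0,"tz": 20,"hand": 50},{"wx": 0,"wy": 0,"wz": 0,"tx": 0,"ty": 0,"tz": 15,"hand": 50},{"wx": 0,"wy": 0,"wz": 0,"tx": 0,"ty": 0,"tz": 6,"hand": 50},{"wx": 0,"wy": 0,"wz": 0,"tx": 0,"ty": 0,"tz": 0,"hand": 0},{"wx": 0,"wy": 0,"wz": 0,"tx": 0,"ty": 0,"tz": 0,"hand": 0},{"wx": 0,"wy": 0,"wz": 0,"tx": 0,"ty": 0,"tz": 0,"hand": 0},{"wx": 0,"wy": 0,"wz": 0,"tx": 0,"ty": 0,"tz": 0,"hand": 0},{"wx": 0,"wy": 0,"wz": 0,"tx": 0,"ty": 0,"tz": 0,"hand": 0}], "newtons": 40}}

```text
clock: 11.78
ee_pos: [0.4318, 0.3325, 0.1579]
orientation: [[-0.076, 0.898, 0.434], [0.997, 0.069, 0.033], [0.0, 0.435, -0.9]]
force: [-2.6, 0.3, 3.5]
finger_gap: 0.0119
```

Run:
```python
from h import *
o=bot.get_obs(); print(o["clock"],o["ee_pos"],o["force"],o["ft_torque"],o["finger_gap"]); print(o["orientation"])
R=o["orientation"]; c=o["ee_pos"]-R[:,2]*.0188
# nominal board frame given arm pose: top-edge point vs fit
print("board grasp vs fit", (tf(B_,lean([0,0,.157]),.033)[0]-c)@R)
```

```text
11.775 [0.4318 0.3325 0.1579] [-2.6142  0.3362  3.5032] [-0.1604  0.303   0.0414] 0.011906835395690478
[[-0.0762  0.8977  0.434 ]
 [ 0.9971  0.0685  0.0333]
 [ 0.0001  0.4353 -0.9003]]
board grasp vs fit [-0.0006 -0.0001  0.0004]
```

Call:
{"fn": "jog_arm", "kwargs": {"motion": [{"wx": 0,"wy": 0,"wz": 0,"tx": 0,"ty": 0,"tz": -10,"hand": 0},{"wx": 0,"wy": 0,"wz": 0,"tx": 0,"ty": 0,"tz": -20,"hand": 0},{"wx": 0,"wy": 0,"wz": 0,"tx": 0,"ty": 0,"tz": -25,"hand": 0},{"wx": 0,"wy": 0,"wz": 0,"tx": 0,"ty": 0,"tz": -25,"hand": 0},{"wx": 0,"wy": 0,"wz": 0,"tx": 0,"ty": 0,"tz": -20,"hand": 0},{"wx": 0,"wy": 0,"wz": 0,"tx": 0,"ty": 11,"tz": -23,"hand": 0},{"wx": 0,"wy": 0,"wz": 0,"tx": 0,"ty": 13,"tz": -27,"hand": 0},{"wx": 0,"wy": 0,"wz": 0,"tx": 0,"ty": 11,"tz": -23,"hand": 0},{"wx": 0,"wy": 0,"wz": 0,"tx": 0,"ty": 0,"tz": 0,"hand": 0}]}}

```text
clock: 12.9
ee_pos: [0.3881, 0.3293, 0.3302]
orientation: [[-0.076, 0.897, 0.435], [0.997, 0.068, 0.035], [0.002, 0.437, -0.9]]
force: [-0.2, 0.9, -3.2]
finger_gap: 0.0114
```

```bash
cat >> h.py <<'E'
RE=tool(E_[2],.45)
def seat(y,off,upz,dy=.1382): # board bottom at easel y, off forward, upz along board above home
    return tf(E_,[.0054,y,.0476])[0]-RE[:,2]*(dy+upz)+RE[:,1]*off
E
python3 - <<'E'
from h import *
o=bot.get_obs(); print(o["clock"],o["ee_pos"],o["force"],o["finger_gap"],o["joint_pos"])
t=seat(.017,.03,.15); print(t); step(t,RE); step(t,RE,(o["ee_pos"],RE)); print(seat(.017,.005,0))
E
```

```text
12.9 [0.3881 0.3293 0.3302] [-0.1868  0.8729 -3.1746] 0.011428684029031364 [ 40.7856   5.372  108.5744 -20.7888  46.5733  48.2255]
[ 0.4186 -0.0137  0.3202]
rotvec [ 0.002  -0.0249  0.0467] shift mm [-344.3325   -0.2341   10.2011] rows>= 5.741394060259332
rotvec [0. 0. 0.] shift mm [-343.607    15.8486   18.7629] rows>= 5.741394060259333
[ 0.4613 -0.0127  0.1742]
```

Call:
{"fn": "jog_arm", "kwargs": {"motion": [{"wx": 0.002,"wy": -0.025,"wz": 0.047,"tx": 0,"ty": 0,"tz": 0,"hand": 0},{"wx": 0,"wy": 0,"wz": 0,"tx": -25,"ty": 2,"tz": 0,"hand": 0},{"wx": 0,"wy": 0,"wz": 0,"tx": -40,"ty": 2,"tz": 0,"hand": 0},{"wx": 0,"wy": 0,"wz": 0,"tx": -45,"ty": 2,"tz": 0,"hand": 0},{"wx": 0,"wy": 0,"wz": 0,"tx": -45,"ty": 2,"tz": 0,"hand": 0},{"wx": 0,"wy": 0,"wz": 0,"tx": -45,"ty": 2,"tz": 0,"hand": 0},{"wx": 0,"wy": 0,"wz": 0,"tx": -45,"ty": 2,"tz": 0,"hand": 0},{"wx": 0,"wy": 0,"wz": 0,"tx": -45,"ty": 2,"tz": 0,"hand": 0},{"wx": 0,"wy": 0,"wz": 0,"tx": -35,"ty": 2,"tz": 0,"hand": 0},{"wx": 0,"wy": 0,"wz": 0,"tx": -18,"ty": 0,"tz": 0,"hand": 0}]}}

```text
clock: 14.15
ee_pos: [0.4098, -0.015, 0.335]
orientation: [[-0.02, 0.902, 0.431], [1.0, 0.019, 0.007], [-0.002, 0.431, -0.902]]
force: [0.4, 0.0, -3.4]
finger_gap: 0.0119
```

Call:
{"fn": "jog_arm", "kwargs": {"motion": [{"wx": 0,"wy": 0,"wz": 0,"tx": 0,"ty": 0,"tz": 0,"hand": 0},{"wx": 0,"wy": 0,"wz": 0,"tx": 0,"ty": 0,"tz": 0,"hand": 0},{"wx": 0,"wy": 0,"wz": 0,"tx": 0,"ty": 0,"tz": 0,"hand": 0}]}}

```text
clock: 14.52
ee_pos: [0.4103, -0.0127, 0.3359]
orientation: [[-0.024, 0.901, 0.433], [1.0, 0.023, 0.009], [-0.002, 0.433, -0.902]]
force: [0.0, 0.7, -2.3]
finger_gap: 0.0121
```

Run:
```python
from h import *
o=bot.get_obs(); print(o["clock"],o["ee_pos"],o["force"],o["ft_torque"],o["finger_gap"])
step(seat(.017,.03,.15),RE); step(seat(.017,.006,.06),RE)
R=o["orientation"]; 
ims={c:bot.snapshot(c) for c in P}
bx=box(-.075,.075,-.006,.006,-.0368,.1382)@R.T+o["ee_pos"]
home=tf(E_,lean(box(-.006,.006,-.058,.092,0,.175))+[.0054,0,.0476])
def draw(c,x,y,w,h,k):
    im=cv2.resize(ims[c][y:y+h,x:x+w],None,fx=k,fy=k,interpolation=cv2.INTER_CUBIC)
    for q,col in((bx,(0,255,0)),(home,(0,0,255))): cv2.polylines(im,[cv2.convexHull(((proj(c,q)+.5-[x,y])*k).astype(np.float32)).astype(np.int32)],True,col,1)
    return im
cv2.imwrite("pics/c1.png",np.c_[draw("scene",230,70,140,190,3),draw("top",270,130,120,190,3)])
```

```text
14.525 [ 0.4103 -0.0127  0.3359] [ 0.0137  0.7177 -2.2788] [ 0.0148  0.3988 -0.0053] 0.012131011852026983
rotvec [-0.0025  0.0014  0.0013] shift mm [-1.1885  0.622  17.8004] rows>= 0.29751464448311704
rotvec [-0.0025  0.0014  0.0013] shift mm [ -1.0271 -23.1556 107.8593] rows>= 1.838693561707149Traceback (most recent call last):
  File "<stdin>", line 12, in <module>
    res = self.concatenate(tuple(objs), axis=axis)
ValueError: all the input array dimensions except for the concatenation axis must match exactly, but along dimension 1, the array at index 0 has size 420 and the array at index 1 has size 360
```

```bash
cat >> h.py <<'E'
def over(fn,spec,polys):
    out=[]
    for c,x,y,w,h,k in spec:
        im=cv2.resize(bot.snapshot(c)[y:y+h,x:x+w],None,fx=k,fy=k,interpolation=cv2.INTER_CUBIC)
        for q,col in polys: cv2.polylines(im,[cv2.convexHull(((proj(c,q)+.5-[x,y])*k).astype(np.float32)).astype(np.int32)],True,col,1)
        out.append(im)
    cv2.imwrite(fn,cv2.hconcat(out))
def held():
    o=bot.get_obs(); return box(-.075,.075,-.006,.006,-.0368,.1382)@o["orientation"].T+o["ee_pos"]
def homeb(y): return tf(E_,lean(box(-.006,.006,y-.075,y+.075,0,.175))+[.0054,0,.0476])
E
python3 - <<'E'
from h import *
over("pics/c1.png",[("scene",230,70,140,190,3),("top",270,130,120,190,3)],[(held(),(0,255,0)),(homeb(.017),(0,0,255))])
E
```

```text
(no output)
```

View pics/c1.png

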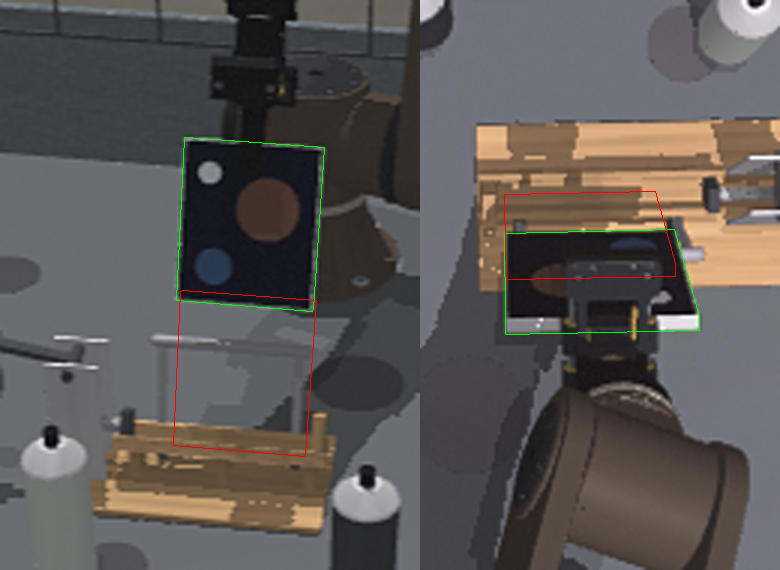

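The held-board model (green) matches both views, and the home target (red) lies just inside the end stop. I'll lower it in stages.

Call:
{"fn": "jog_arm", "kwargs": {"motion": [{"wx": 0,"wy": 0,"wz": 0,"tx": -1,"ty": -8,"tz": 20,"hand": 0},{"wx": 0,"wy": 0,"wz": 0,"tx": 0,"ty": -8,"tz": 30,"hand": 0},{"wx": 0,"wy": 0,"wz": 0,"tx": 0,"ty": -7,"tz": 30,"hand": 0},{"wx": 0,"wy": 0,"wz": 0,"tx": 0,"ty": 0,"tz": 28,"hand": 0},{"wx": 0,"wy": 0,"wz": 0,"tx": 0,"ty": 0,"tz": 0,"hand": 0},{"wx": 0,"wy": 0,"wz": 0,"tx": 0,"ty": 0,"tz": 0,"hand": 0}]}}

```text
clock: 15.48
ee_pos: [0.4367, -0.014, 0.2297]
orientation: [[-0.023, 0.901, 0.434], [1.0, 0.022, 0.008], [-0.002, 0.434, -0.901]]
force: [1.0, 1.0, -1.8]
finger_gap: 0.0118
```

Run:
```python
from h import *
o=bot.get_obs(); print(o["clock"],o["ee_pos"],o["force"],o["finger_gap"])
step(seat(.017,.006,.0),RE)
```

```text
15.475 [ 0.4367 -0.014   0.2297] [ 0.9681  0.9949 -1.8011] 0.01180343090741696
rotvec [-0.0013  0.0021  0.0007] shift mm [ 0.8619 -0.8492 60.7244] rows>= 1.0122742238917213
```

Call:
{"fn": "jog_arm", "kwargs": {"motion": [{"wx": 0,"wy": 0,"wz": 0,"tx": 1,"ty": -1,"tz": 20,"hand": 0},{"wx": 0,"wy": 0,"wz": 0,"tx": 0,"ty": 0,"tz": 18,"hand": 0},{"wx": 0,"wy": 0,"wz": 0,"tx": 0,"ty": 0,"tz": 10,"hand": 0},{"wx": 0,"wy": 0,"wz": 0,"tx": 0,"ty": 0,"tz": 5,"hand": 0},{"wx": 0,"wy": 0,"wz": 0,"tx": 0,"ty": 0,"tz": 2,"hand": 0},{"wx": 0,"wy": 0,"wz": 0,"tx": 0,"ty": 0,"tz": 0,"hand": 0},{"wx": 0,"wy": 0,"wz": 0,"tx": 0,"ty": 0,"tz": 0,"hand": 0}]}}

```text
clock: 16.35
ee_pos: [0.4595, -0.0127, 0.1793]
orientation: [[-0.023, 0.901, 0.434], [1.0, 0.022, 0.008], [-0.002, 0.434, -0.901]]
force: [0.1, -0.4, -2.1]
finger_gap: 0.0117
```

Call:
{"fn": "jog_arm", "kwargs": {"motion": [{"wx": 0,"wy": 0,"wz": 0,"tx": 0,"ty": 0,"tz": 2,"hand": 0},{"wx": 0,"wy": 0,"wz": 0,"tx": 0,"ty": 0,"tz": 0,"hand": 0},{"wx": 0,"wy": 0,"wz": 0,"tx": 0,"ty": 0,"tz": 0,"hand": 0}]}}

```text
clock: 16.73
ee_pos: [0.4604, -0.0127, 0.1771]
orientation: [[-0.023, 0.901, 0.433], [1.0, 0.022, 0.008], [-0.002, 0.433, -0.901]]
force: [-0.1, 0.6, -2.0]
finger_gap: 0.0118
```

Call:
{"fn": "jog_arm", "kwargs": {"motion": [{"wx": 0,"wy": 0,"wz": 0,"tx": 0,"ty": -1,"tz": 1,"hand": 0},{"wx": 0,"wy": 0,"wz": 0,"tx": 0,"ty": -1,"tz": 0.5,"hand": 0},{"wx": 0,"wy": 0,"wz": 0,"tx": 0,"ty": 0,"tz": 0,"hand": 0},{"wx": 0,"wy": 0,"wz": 0,"tx": 0,"ty": 0,"tz": 0,"hand": 0}]}}

```text
clock: 17.23
ee_pos: [0.4592, -0.0127, 0.175]
orientation: [[-0.023, 0.901, 0.433], [1.0, 0.021, 0.008], [-0.002, 0.433, -0.901]]
force: [0.5, 0.0, -2.7]
finger_gap: 0.0118
```

Call:
{"fn": "jog_arm", "kwargs": {"motion": [{"wx": 0,"wy": 0,"wz": 0,"tx": 0,"ty": 0,"tz": 1,"hand": 0},{"wx": 0,"wy": 0,"wz": 0,"tx": 0,"ty": 0,"tz": 0,"hand": 0},{"wx": 0,"wy": 0,"wz": 0,"tx": 0,"ty": 0,"tz": 0,"hand": 0}]}}

```text
clock: 17.6
ee_pos: [0.4597, -0.0128, 0.1743]
orientation: [[-0.023, 0.901, 0.434], [1.0, 0.022, 0.008], [-0.002, 0.434, -0.901]]
force: [-3.9, -2.5, 3.8]
finger_gap: 0.012
```

Floor contact: the reaction is along the board, about 7 N. I'll ease it back a little and release.

Call:
{"fn": "jog_arm", "kwargs": {"motion": [{"wx": 0,"wy": 0,"wz": 0,"tx": 0,"ty": -1,"tz": -0.5,"hand": 0},{"wx": 0,"wy": 0,"wz": 0,"tx": 0,"ty": -1,"tz": 0,"hand": 0},{"wx": 0,"wy": 0,"wz": 0,"tx": 0,"ty": 0,"tz": 0,"hand": 0}]}}

```text
clock: 17.98
ee_pos: [0.4575, -0.0127, 0.1735]
orientation: [[-0.023, 0.901, 0.433], [1.0, 0.021, 0.008], [-0.002, 0.433, -0.901]]
force: [-0.0, 0.1, -2.1]
finger_gap: 0.0117
```

Call:
{"fn": "jog_arm", "kwargs": {"motion": [{"wx": 0,"wy": 0,"wz": 0,"tx": 0,"ty": 0,"tz": 0,"hand": 16},{"wx": 0,"wy": 0,"wz": 0,"tx": 0,"ty": 0,"tz": 0,"hand": 20},{"wx": 0,"wy": 0,"wz": 0,"tx": 0,"ty": 0,"tz": 0,"hand": 30},{"wx": 0,"wy": 0,"wz": 0,"tx": 0,"ty": 0,"tz": 0,"hand": 40},{"wx": 0,"wy": 0,"wz": 0,"tx": 0,"ty": 0,"tz": 0,"hand": 40}]}}

```text
clock: 18.6
ee_pos: [0.4577, -0.0128, 0.1737]
orientation: [[-0.023, 0.901, 0.433], [1.0, 0.021, 0.008], [-0.002, 0.433, -0.901]]
force: [-0.9, -0.3, 0.1]
finger_gap: 0.0391
```

Run:
```python
from h import *
o=bot.get_obs(); print(o["clock"],o["ee_pos"],o["force"],o["finger_gap"])
over("pics/d1.png",[("scene",210,140,140,120,5.5)],[(homeb(.017),(0,0,255))])
```

```text
18.6 [ 0.4577 -0.0128  0.1737] [-0.8812 -0.2589  0.0894] 0.0391132383987906
```

View pics/d1.png

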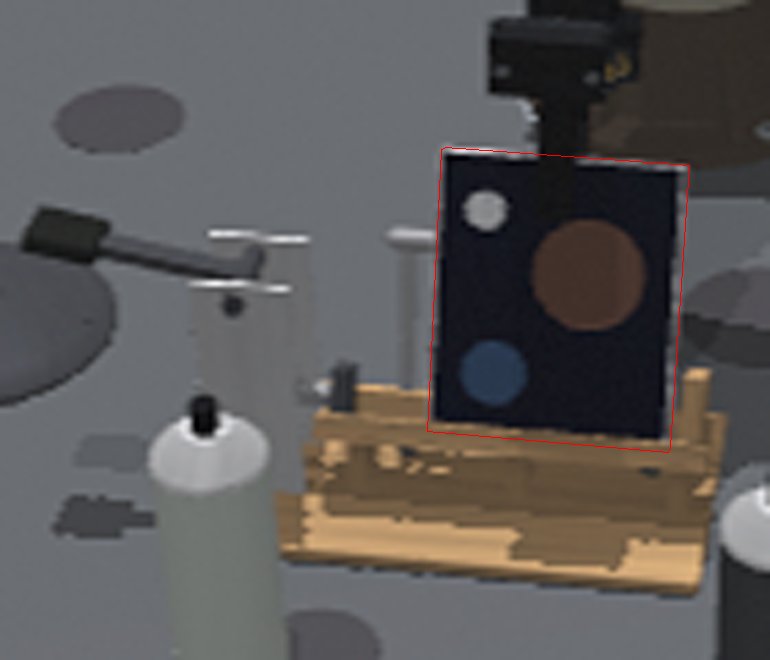

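The board stands home, aligned with the red model and close to the end stop. I'll retract along the board and go to the lever.

Call:
{"fn": "jog_arm", "kwargs": {"motion": [{"wx": 0,"wy": 0,"wz": 0,"tx": 0,"ty": 0,"tz": -8,"hand": 40},{"wx": 0,"wy": 0,"wz": 0,"tx": 0,"ty": 0,"tz": -20,"hand": 40},{"wx": 0,"wy": 0,"wz": 0,"tx": 0,"ty": 0,"tz": -40,"hand": 40},{"wx": 0,"wy": 0,"wz": 0,"tx": 0,"ty": 15,"tz": -40,"hand": 20},{"wx": 0.1,"wy": 0,"wz": 0,"tx": -30,"ty": 30,"tz": -20,"hand": 0},{"wx": 0.1,"wy": 0,"wz": 0,"tx": -40,"ty": 30,"tz": 0,"hand": 0},{"wx": 0.1,"wy": 0,"wz": 0,"tx": -40,"ty": 30,"tz": 0,"hand": 0},{"wx": 0.147,"wy": 0,"wz": 0,"tx": -40,"ty": 0,"tz": 0,"hand": 0},{"wx": 0,"wy": 0,"wz": 0,"tx": -40,"ty": 0,"tz": 0,"hand": 0},{"wx": 0,"wy": 0,"wz": 0,"tx": 0,"ty": 0,"tz": 0,"hand": 0}]}}

```text
clock: 19.9
ee_pos: [0.504, -0.2035, 0.3262]
orientation: [[-0.019, 1.0, -0.0], [1.0, 0.019, -0.003], [-0.003, -0.0, -1.0]]
force: [0.1, 0.3, -0.0]
finger_gap: 0.0002
```

Run:
```python
from h import *
o=bot.get_obs(); print(o["clock"],o["ee_pos"],o["force"],o["finger_gap"])
t=tf(E_,[.005,-.272,.178])[0]; print(t); step(t+[0,0,.03],tool(E_[2]))
```

```text
19.9 [ 0.504  -0.2035  0.3262] [ 0.1168  0.2597 -0.036 ] 0.00024255133232493057
[ 0.5233 -0.3003  0.178 ]
rotvec [-0.0003  0.0028 -0.0041] shift mm [-96.8237  17.4863 118.4347] rows>= 2.5661990619779886
```

Call:
{"fn": "jog_arm", "kwargs": {"motion": [{"wx": 0,"wy": 0,"wz": 0,"tx": -47,"ty": 9,"tz": 0,"hand": 0},{"wx": 0,"wy": 0,"wz": 0,"tx": -50,"ty": 9,"tz": 20,"hand": 0},{"wx": 0,"wy": 0,"wz": 0,"tx": 0,"ty": 0,"tz": 50,"hand": 0},{"wx": 0,"wy": 0,"wz": 0,"tx": 0,"ty": 0,"tz": 40,"hand": 0},{"wx": 0,"wy": 0,"wz": 0,"tx": 0,"ty": 0,"tz": 20,"hand": 0},{"wx": 0,"wy": 0,"wz": 0,"tx": 0,"ty": 0,"tz": 0,"hand": 0},{"wx": 0,"wy": 0,"wz": 0,"tx": 0,"ty": 0,"tz": 0,"hand": 0}]}}

```text
clock: 20.78
ee_pos: [0.525, -0.298, 0.1982]
orientation: [[-0.023, 1.0, 0.002], [1.0, 0.023, -0.003], [-0.003, 0.002, -1.0]]
force: [0.2, 1.0, -0.1]
finger_gap: 0.0006
```

Run:
```python
from h import *
o=bot.get_obs(); print(o["clock"],o["ee_pos"],o["force"])
step(tf(E_,[.005,-.272,.178])[0],tool(E_[2]))
over("pics/l1.png",[("scene",190,130,70,75,5),("top",360,160,90,75,5)],[(pad(E_),(0,0,255))])
```

```text
20.775 [ 0.525  -0.298   0.1982] [ 0.176   0.9636 -0.1081]
rotvec [ 0.0024  0.0033 -0.0005] shift mm [-2.1797 -1.8269 20.1901] rows>= 0.33982351959760076
```

View pics/l1.png

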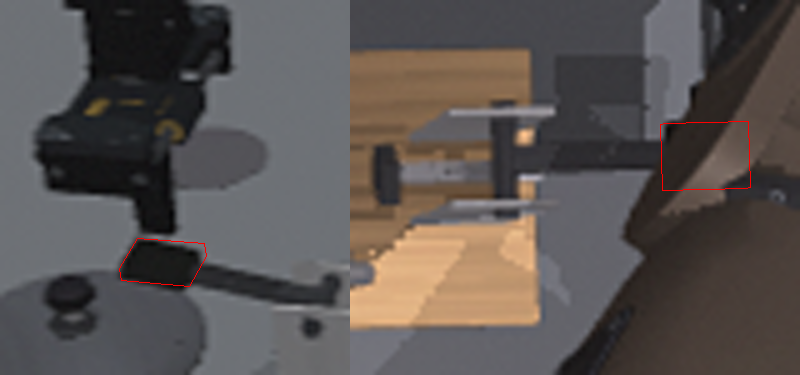

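The closed fingertip is directly above the pad. Press 1 will be slow, watching the force.

Call:
{"fn": "jog_arm", "kwargs": {"motion": [{"wx": 0,"wy": 0,"wz": 0,"tx": -3,"ty": -2,"tz": 10,"hand": 0},{"wx": 0,"wy": 0,"wz": 0,"tx": 0,"ty": 0,"tz": 8,"hand": 0},{"wx": 0,"wy": 0,"wz": 0,"tx": 0,"ty": 0,"tz": 8,"hand": 0},{"wx": 0,"wy": 0,"wz": 0,"tx": 0,"ty": 0,"tz": 8,"hand": 0},{"wx": 0,"wy": 0,"wz": 0,"tx": 0,"ty": 0,"tz": 8,"hand": 0},{"wx": 0,"wy": 0,"wz": 0,"tx": 0,"ty": 0,"tz": 6,"hand": 0},{"wx": 0,"wy": 0,"wz": 0,"tx": 0,"ty": 0,"tz": 5,"hand": 0},{"wx": 0,"wy": 0,"wz": 0,"tx": 0,"ty": 0,"tz": 0,"hand": 0}]}}

```text
clock: 21.88
ee_pos: [0.5231, -0.302, 0.1437]
orientation: [[-0.023, 1.0, 0.002], [1.0, 0.023, -0.003], [-0.003, 0.002, -1.0]]
force: [-1.0, -2.8, 5.9]
finger_gap: 0.0003
```

Call:
{"fn": "jog_arm", "kwargs": {"motion": [{"wx": 0,"wy": 0,"wz": 0,"tx": 0,"ty": 0,"tz": 2,"hand": 0},{"wx": 0,"wy": 0,"wz": 0,"tx": 0,"ty": 0,"tz": 0,"hand": 0}]}}

```text
clock: 22.12
ee_pos: [0.5232, -0.3021, 0.1428]
orientation: [[-0.023, 1.0, 0.003], [1.0, 0.023, -0.004], [-0.004, 0.003, -1.0]]
force: [-3.4, -0.5, 13.8]
finger_gap: 0.0006
```

Call:
{"fn": "jog_arm", "kwargs": {"motion": [{"wx": 0,"wy": 0,"wz": 0,"tx": 0,"ty": 0,"tz": 1,"hand": 0},{"wx": 0,"wy": 0,"wz": 0,"tx": 0,"ty": 0,"tz": 0,"hand": 0}]}}

```text
clock: 22.38
ee_pos: [0.5232, -0.3021, 0.1425]
orientation: [[-0.023, 1.0, 0.003], [1.0, 0.023, -0.004], [-0.004, 0.003, -1.0]]
force: [-3.7, -1.3, 19.6]
finger_gap: 0.0005
```

The stop was reached: the force rose to 20 N with no further motion. I'll release fully and check the side stop.

Call:
{"fn": "jog_arm", "kwargs": {"motion": [{"wx": 0,"wy": 0,"wz": 0,"tx": 0,"ty": 0,"tz": -8,"hand": 0},{"wx": 0,"wy": 0,"wz": 0,"tx": 0,"ty": 0,"tz": -12,"hand": 0},{"wx": 0,"wy": 0,"wz": 0,"tx": 0,"ty": 0,"tz": -12,"hand": 0},{"wx": 0,"wy": 0,"wz": 0,"tx": 0,"ty": 0,"tz": -12,"hand": 0},{"wx": 0,"wy": 0,"wz": 0,"tx": 0,"ty": 0,"tz": -12,"hand": 0},{"wx": 0,"wy": 0,"wz": 0,"tx": 0,"ty": 0,"tz": 0,"hand": 0},{"wx": 0,"wy": 0,"wz": 0,"tx": 0,"ty": 0,"tz": 0,"hand": 0}]}}

```text
clock: 23.25
ee_pos: [0.5226, -0.3012, 0.1964]
orientation: [[-0.023, 1.0, 0.001], [1.0, 0.023, -0.002], [-0.002, 0.001, -1.0]]
force: [0.9, 0.5, 0.4]
finger_gap: 0.0005
```

Run:
```python
from h import *
o=bot.get_obs(); print(o["clock"],o["ee_pos"],o["force"])
for c in P:
    im=bot.snapshot(c); cv2.imwrite(f"pics/p1{c}.png",im)
    print(c,[(np.round(d["box"]),d["conf"]) for d in bot.spot_in("side_stop",c)])
    print(proj(c,tf(E_,[[.012,-.106,.065],[.012,-.09,.065]])))
a=cv2.imread("pics/top0.png"); b=cv2.imread("pics/p1top.png")
f=lambda i:cv2.resize(i[165:215,290:400],None,fx=5,fy=5,interpolation=cv2.INTER_CUBIC)
cv2.imwrite("pics/p1.png",cv2.vconcat([f(a),f(b)]))
```

```text
23.25 [ 0.5226 -0.3012  0.1964] [0.8884 0.5287 0.3507]
scene [(array([264., 202.,  16.,  14.]), 0.42)]
[[273.0511 213.4627]
 [277.6904 213.861 ]]
top [(array([360., 190.,  24.,  11.]), 0.5)]
[[364.8946 192.4128]
 [359.4737 192.5061]]
```

View pics/p1.png

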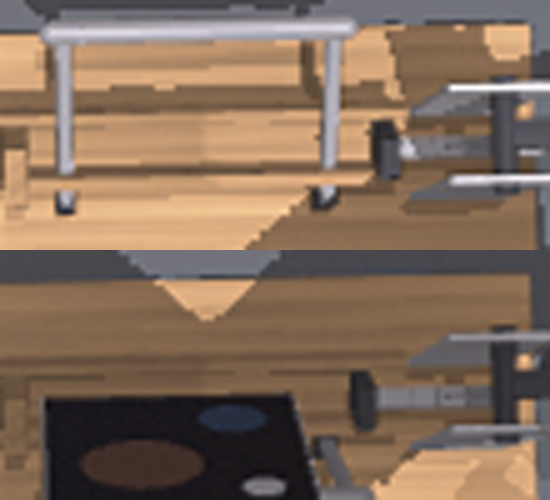

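The side stop moved 4.6 px (about 15 mm), so one full press is registered. Presses 2 and 3.

Call:
{"fn": "jog_arm", "kwargs": {"motion": [{"wx": 0,"wy": 0,"wz": 0,"tx": 0,"ty": 0,"tz": 10,"hand": 0},{"wx": 0,"wy": 0,"wz": 0,"tx": 0,"ty": 0,"tz": 8,"hand": 0},{"wx": 0,"wy": 0,"wz": 0,"tx": 0,"ty": 0,"tz": 8,"hand": 0},{"wx": 0,"wy": 0,"wz": 0,"tx": 0,"ty": 0,"tz": 8,"hand": 0},{"wx": 0,"wy": 0,"wz": 0,"tx": 0,"ty": 0,"tz": 8,"hand": 0},{"wx": 0,"wy": 0,"wz": 0,"tx": 0,"ty": 0,"tz": 7,"hand": 0},{"wx": 0,"wy": 0,"wz": 0,"tx": 0,"ty": 0,"tz": 5,"hand": 0},{"wx": 0,"wy": 0,"wz": 0,"tx": 0,"ty": 0,"tz": 2,"hand": 0},{"wx": 0,"wy": 0,"wz": 0,"tx": 0,"ty": 0,"tz": 0,"hand": 0},{"wx": 0,"wy": 0,"wz": 0,"tx": 0,"ty": 0,"tz": 0,"hand": 0}]}}

```text
clock: 24.7
ee_pos: [0.5233, -0.3022, 0.1425]
orientation: [[-0.023, 1.0, 0.003], [1.0, 0.023, -0.004], [-0.004, 0.003, -1.0]]
force: [-4.2, -0.4, 19.7]
finger_gap: 0.0002
```

Call:
{"fn": "jog_arm", "kwargs": {"motion": [{"wx": 0,"wy": 0,"wz": 0,"tx": 0,"ty": 0,"tz": -8,"hand": 0},{"wx": 0,"wy": 0,"wz": 0,"tx": 0,"ty": 0,"tz": -12,"hand": 0},{"wx": 0,"wy": 0,"wz": 0,"tx": 0,"ty": 0,"tz": -12,"hand": 0},{"wx": 0,"wy": 0,"wz": 0,"tx": 0,"ty": 0,"tz": -12,"hand": 0},{"wx": 0,"wy": 0,"wz": 0,"tx": 0,"ty": 0,"tz": -12,"hand": 0},{"wx": 0,"wy": 0,"wz": 0,"tx": 0,"ty": 0,"tz": 0,"hand": 0},{"wx": 0,"wy": 0,"wz": 0,"tx": 0,"ty": 0,"tz": 0,"hand": 0}]}}

```text
clock: 25.58
ee_pos: [0.5226, -0.3012, 0.1964]
orientation: [[-0.023, 1.0, 0.001], [1.0, 0.023, -0.002], [-0.002, 0.001, -1.0]]
force: [-0.2, -0.3, -0.3]
finger_gap: 0.0006
```

Run:
```python
from h import *
o=bot.get_obs(); print(o["clock"],o["ee_pos"],o["force"])
cv2.imwrite("pics/p2top.png",bot.snapshot("top"))
def dark(f):
    g=cv2.cvtColor(cv2.imread(f),cv2.COLOR_BGR2GRAY)[188:202,345:372].astype(int); return g[4:12].mean(0).round().astype(int)
print(dark("pics/p1top.png"));print(dark("pics/p2top.png"))
```

```text
25.575 [ 0.5226 -0.3012  0.1964] [-0.2159 -0.2655 -0.3469]
[ 42  42  39  56  92 101  98  98  98  98  98  98  99  98  84  44  42  50
  49  52  81 108 107 106 107 107 107]
[ 44  42  40  56  92 101  99  98  97  68  39  51  50  49  64 110 108 107
 107 108 107 103 107 107 107 107 108]
```

The block moved from about px 362 to 356 (~16 mm). Third press, identical.

Call:
{"fn": "jog_arm", "kwargs": {"motion": [{"wx": 0,"wy": 0,"wz": 0,"tx": 0,"ty": 0,"tz": 10,"hand": 0},{"wx": 0,"wy": 0,"wz": 0,"tx": 0,"ty": 0,"tz": 8,"hand": 0},{"wx": 0,"wy": 0,"wz": 0,"tx": 0,"ty": 0,"tz": 8,"hand": 0},{"wx": 0,"wy": 0,"wz": 0,"tx": 0,"ty": 0,"tz": 8,"hand": 0},{"wx": 0,"wy": 0,"wz": 0,"tx": 0,"ty": 0,"tz": 8,"hand": 0},{"wx": 0,"wy": 0,"wz": 0,"tx": 0,"ty": 0,"tz": 7,"hand": 0},{"wx": 0,"wy": 0,"wz": 0,"tx": 0,"ty": 0,"tz": 5,"hand": 0},{"wx": 0,"wy": 0,"wz": 0,"tx": 0,"ty": 0,"tz": 2,"hand": 0},{"wx": 0,"wy": 0,"wz": 0,"tx": 0,"ty": 0,"tz": 0,"hand": 0},{"wx": 0,"wy": 0,"wz": 0,"tx": 0,"ty": 0,"tz": 0,"hand": 0}]}}

```text
clock: 26.88
ee_pos: [0.5233, -0.3022, 0.1425]
orientation: [[-0.023, 1.0, 0.003], [1.0, 0.023, -0.004], [-0.004, 0.003, -1.0]]
force: [-3.6, -0.9, 19.0]
finger_gap: 0.0005
```

Call:
{"fn": "jog_arm", "kwargs": {"motion": [{"wx": 0,"wy": 0,"wz": 0,"tx": 0,"ty": 0,"tz": -8,"hand": 0},{"wx": 0,"wy": 0,"wz": 0,"tx": 0,"ty": 0,"tz": -12,"hand": 0},{"wx": 0,"wy": 0,"wz": 0,"tx": 0,"ty": 0,"tz": -12,"hand": 0},{"wx": 0,"wy": 0,"wz": 0,"tx": 0,"ty": 0,"tz": -12,"hand": 0},{"wx": 0,"wy": 0,"wz": 0,"tx": 0,"ty": 0,"tz": -12,"hand": 0},{"wx": 0,"wy": 0,"wz": 0,"tx": 0,"ty": 0,"tz": -30,"hand": 0},{"wx": 0,"wy": 0,"wz": 0,"tx": 0,"ty": 0,"tz": -40,"hand": 0},{"wx": 0,"wy": 0,"wz": 0,"tx": 0,"ty": 0,"tz": -40,"hand": 0},{"wx": 0,"wy": 0,"wz": 0,"tx": 0,"ty": 0,"tz": 0,"hand": 0},{"wx": 0,"wy": 0,"wz": 0,"tx": 0,"ty": 0,"tz": 0,"hand": 0}]}}

```text
clock: 28.12
ee_pos: [0.5222, -0.3008, 0.3061]
orientation: [[-0.023, 1.0, 0.0], [1.0, 0.023, -0.001], [-0.001, 0.0, -1.0]]
force: [-0.1, 0.8, -0.5]
finger_gap: 0.0006
```

Run:
```python
from h import *
o=bot.get_obs(); print(o["clock"],o["ee_pos"],o["force"])
over("pics/f1.png",[("scene",200,140,150,120,2.6),("top",290,150,150,120,2.6)],[(homeb(.017),(0,0,255))])
g=cv2.cvtColor(bot.snapshot("top"),cv2.COLOR_BGR2GRAY)[192:200,340:372].mean(0).round().astype(int); print(g)
```

```text
28.125 [ 0.5222 -0.3008  0.3061] [-0.083   0.7865 -0.4837]
[ 53  53  50  46  44  44  43  42  53  59  48  51  49  54  85 110 108 107
 108 108 107  98 109 108 108 108 104 108 108 108 108 108]
```

View pics/f1.png

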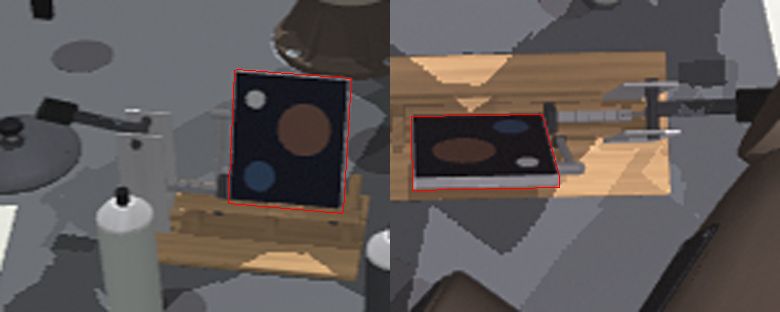

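```bash
python3 -c "
from cell import bot
print(bot.close_job())"
```

```text
the job is handed in; nothing more can be done
None
```

The job is done in the order asked and handed in at about 28 s of the 64 s allowed; the hand-in itself reports no verdict.

- **Rest:** I swung it up and let it go. It stayed by itself on its back stop, with the bar in the picture where the raised position predicts.
- **Board:** I took the black painted board, not the yellow look-alikes, from the near slot. I lowered it until it touched the trough floor at about 7 N and released it. In the final pictures it matches the predicted leaning pose in both camera views.
- **Lever:** I pressed it three times onto its stop, at about 19–20 N each time, and cleared the pad fully in between. The side stop moved about 15–16 mm per press and now sits beside the board. The lever is back up, and the gripper is clear of everything with about zero force on the wrist.
- **Bystanders:** I touched none of them. I did not check their positions separately at the end, since the last picture showed only part of the scene.

My first three move calls were refused for missing keys and moved nothing. No other check failed. One early pose fit for the easel from a single camera view came out wrong, and I redid it before moving.

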